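# Close and latch the tea shop's vacuum bag sealer and start its empty test run

### The arm

A 7-joint arm with a two-finger parallel gripper is mounted at the origin on the work surface. World frame = base frame: x ahead of the robot, y to its left, z up, the work surface at z = 0. Lengths are in m, angles in rad, forces in N, time in s.
With the tool pointing down it reaches from about 0.35 to 0.9 m from the base axis. Payload 8.1 kg.
Tool frame: the origin (TCP) lies at the very end of the fingers, on their centre line; the grasp point (between the pads) lies 19 mm behind it; z points along the fingers, y is the line along which they close (so a half turn about z gives the same grasp; the last joint's range is limited). The gripper opens to 85 mm and grips with 20 to 120 N. Pads are 22 mm wide; open, the fingers measure 114 mm over their backs; the gripper's body (76 mm by 85 mm) begins 54 mm behind the grasp point. The pads swing forward as they close: fully open they stand 13 mm farther back than shut.
Start: joints at [1.225, 0.434, 0.025, 1.573, -0.012, 1.134, -0.075], TCP at [0.15, -0.607, 0.231] pointing down, gripper open.
Joint ranges: [-2.62, 2.62], [-0.44, 2.09], [-1.27, 1.32], [0.08, 2.57], [-1.32, 4.46], [0.12, 2], [-2.74, 2.74]. Speed limits (rad/s): [2.22, 2.22, 3.01, 3.01, 3.14, 3.14, 3.14].

### API

Orientations are given as a unit quaternion [w, x, y, z].
In Python, from plant import * gives the robot as it stands.
- The arm moves only by the tool play_rows, never from a script. Its argument "moves" is a list of rows, each a list of 7 numbers: the shift along the tool's x, y, z each as a share of 50 cm, from -1 to 1, then the turn, a rotation vector about the tool's x, y, z each as a share of 60 degrees, from -1 to 1, then the opening, from -1 (shut) to 1 (fully open). A call has 1 to 12 rows; each row is the pose to reach, as a shift and turn from the pose commanded when the call began, along the tool's axes at that moment; what a row does not reach only later rows make up. A row lasts 1/12 s, in which the tool goes at most 41.7 mm and 7.16 degrees, less where a joint would pass 70% of its speed; a pose out of reach is approached as far as the arm can. A call with a number of a shift or a turn outside -1 to 1 is refused whole. A call with a gripper value outside its range is refused whole. The fingers move at their own pace and stop on an object; the grip force is fixed at half the most. Time passes only in rows, so rows that repeat a pose let the fingers close. It gives the time, the measured TCP pose, the force, the opening and the grip force at its end, in the units of the state.
- get_obs(): the state, without advancing time (a new reading comes with each control period).
- get_image(name): name is "scene" or "side" or "wrist"; returns (picture, depth): 384x512x3 uint8, red, green, blue; 384x512 float32, m along the optical axis (not along the pixel's ray), 0 where there is no reading.
- camera_model(name): a dict with "camera_matrix" (3x3 intrinsics, pixels), "rvec" (rotation vector, rad) and "tvec" (3), from world to camera coordinates, as OpenCV has them. Camera axes: x right, y down, z forward; pixel columns grow to the right and rows downward; lengths in m; the calibration is good to about 2 mm. The wrist camera is an equidistant fisheye: a pixel r from the principal point sees the ray r / f radians off the axis. A picture is of the moment at which its call begins: read the wrist's pose just before it. camera_model takes no time and is no camera call; for the wrist camera it gives the pose at the moment of the call.
- finish_job(): hands the job in; it is judged then, once.
The state is a dict: "time_s": time; "q": joint angles; "dq": joint speeds; "effort": joint torques, N m; "tool_pos": TCP position; "orientation": TCP orientation; "contact_force": force on the tool from outside, world axes, zero at the start; "moment": the same for the moment, N m; "gripper_width": finger opening in m; "grip_force": force on a finger pad.
Only numpy, scipy, OpenCV 4.12 (cv2) and the standard library are available. Lean on these libraries where they do the work, as an engineer would, in place of code of your own. Each camera call takes 0.05 s, during which the arm holds its last target. There are 200 camera calls.

### The job

Give the vacuum bag sealer its empty test run: push the raised lid down fully shut, then push the latch lever towards the back of the sealer, past its first click and on to the second stop, and then press the larger of the two buttons all the way in and let it come out again. It is all fingertip work: pick nothing up, leave the small button alone, and do not knock over or shift the canisters, tin, cup and scoop standing around.

Things in the scene. Friction and masses are not known exactly. Their poses are not given: they have to be found in the camera images.
- sealer: vacuum bag sealer fixed to the counter, black, steel lid cover, 180 mm deep (x) by 405 mm wide (y -205 to +200 mm); origin centre of its underside on the counter, x from its front (robot side) to its back, y to its left, z up. The lid covers y -92 to +197 mm; its right end, y -205 to -95, is a raised pod, flat top 93 mm high, with the lever and behind it two buttons
- sealer_lid (a joint): lid hinge, rad: 0 fully shut, grows as the front edge rises, at most 1.1; starts 0.55 to 0.95. Stiff hinge: the lid stays where it is left; 1 to 4 N downwards near its front edge moves it. Shut, its top is 92 mm above the counter. The lid reaches 155 mm forward of the hinge line, is 26 mm thick and 290 mm wide
- lid_hinge (a point): point on the lid's hinge line, middle of the lid's width, at sealer (70, 52.5, 70) mm; the hinge line is the sealer's y axis direction. The front edge swings up and back about it
- lid_front (a point): point on the lid's upper surface, middle of its width, 20 mm behind its front edge: the place to push. In the lid's frame it lies 135 mm forward of the hinge line and, shut, 22.5 mm above it, at sealer (-65, 52.5, 92.5) mm; its z axis is the normal of the lid's upper surface
- latch_lever (a joint): latch lever angle, rad: 0 open (leans 0.3 to the front), 0.3 first click (upright), 0.6 second stop (leans 0.3 to the back, latched). Starts near 0. Spring detents at 0, 0.3 and 0.6; leaving each takes about 8 N at the tip; left between two it springs to the nearer one. Its hook catches a tongue on the lid's right side, so it latches only if the lid is shut first
- lever_tip (a point): centre of the lever's black finger pad, 14 mm thick (along the push), 32 wide (sealer y), 36 tall, on a thin steel stem; 85 mm from the pivot, which is at sealer (-20, -150, 45) mm, axis along sealer y. The pad's centre goes from sealer (-45, -150, 126) mm at 0 through (-20, -150, 130) at 0.3 to (5, -150, 126) at 0.6
- start_button (a joint): travel of the larger button, m: 0 out, 0.006 fully in, springs out again; 5 N holds it fully in
- start_button_top (a point): centre of the larger round button's top face, 26 mm diameter in a 42 mm black collar, at sealer (52, -120, 110) mm; pressed straight down; 18 mm above the pod's top at rest, nearer the lid
- cancel_button (a joint): travel of the small button, m: 0 out, 0.006 in; not to be pressed
- cancel_button_top (a point): centre of the small round button's top face, 16 mm diameter in a 32 mm black collar, at sealer (52, -180, 110) mm, 60 mm to the right of the larger one; not to be pressed
- canister_a: bystander: white tea canister, upright, drum 90 mm diameter and 115 mm tall with a black knob on its lid (144 mm in all), 0.4 kg; origin centre of underside; stands to the right of the sealer
- canister_b: bystander: white tea canister, upright, drum 90 mm diameter and 115 mm tall with a black knob on its lid (144 mm in all), 0.4 kg; origin centre of underside; stands behind the sealer's right half
- canister_c: bystander: white tea canister, upright, drum 90 mm diameter and 115 mm tall with a black knob on its lid (144 mm in all), 0.4 kg; origin centre of underside; stands behind the sealer's left end
- small_tin: bystander: round steel tin, 64 mm diameter, 56 mm tall, in front of the sealer's left half; origin centre of underside
- tasting_cup: bystander: white ceramic cup, 72 mm across, 55 mm tall, behind the sealer; origin centre of underside
- scoop: bystander: steel tea scoop, bowl 46 mm across and 20 mm tall with a 95 mm handle sloping down to the counter, lying in front of the sealer's right half; origin under the bowl

How it is judged:
By the outcome, as a careful person would: the job done as asked, in the order asked, and still so for the second after the job is handed in, with the robot touching nothing.
It also fails if it takes over 48 s, if anything falls off the work surface, if the arm or the gripper's body presses on something with over 40 N, if the wrist force passes 120 N, or if a joint passes its speed limit or range.

## Working session

There is one attempt and no reset: what is moved stays moved. The work goes in short steps, Python scripts to look and compute and a tool call to move; the robot and the scene stay as the last step left them, time stands still between calls to the robot, and variables do not carry over. Pictures are saved under pics/ and viewed, at most 10 in all, crops included, and the job is handed in when it is done.

Besides the shell and the picture viewer there is one more tool, called after ">>>" in YAML: its name, and indented under it one key for each argument. play_rows: Moves the arm, as the interface text tells. Shift numbers are shares of 50 cm and turn numbers shares of 60 degrees, none past 1 either way. Its arguments: {"type":"object","properties":{"moves":{"type":"array"}},"required":["moves"]}

```bash
mkdir -p pics; ls; python3 - <<'E'
from plant import *
import cv2,numpy as np
o=get_obs();print(o['time_s'],o['tool_pos'],o['orientation'],o['gripper_width'])
for n in('scene','side'):
    p,d=get_image(n);c=camera_model(n);np.savez('pics/'+n,p=p,d=d,**{k:np.array(c[k]) for k in('camera_matrix','rvec','tvec')})
    cv2.imwrite(f'pics/{n}.png',p[:,:,::-1]);R=cv2.Rodrigues(np.array(c['rvec']))[0];print(n,-R.T@np.array(c['tvec']).ravel(),R[2],c['camera_matrix'])
E
```

```text
pics
0.0 [ 0.15006388 -0.60619378  0.23052801] [-7.78971506e-04  9.92647805e-01  1.21035935e-01 -1.74233766e-04] 0.08570596422091191
scene [1.362795   0.10688655 0.60973877] [-0.84977162 -0.06161271 -0.52353802] [[403.73210596   0.         252.88079072]
 [  0.         403.73210596 193.77111293]
 [  0.           0.           1.        ]]
side [0.18360955 0.54634029 0.87984502] [ 0.39541263 -0.52152717 -0.75608086] [[434.08493523   0.         245.65464226]
 [  0.         434.08493523 196.636963  ]
 [  0.           0.           1.        ]]
```

View pics/scene.png

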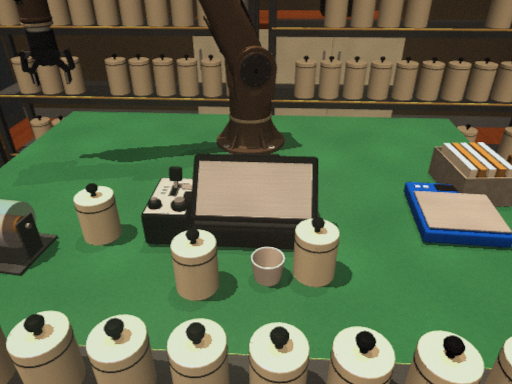

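View pics/side.png

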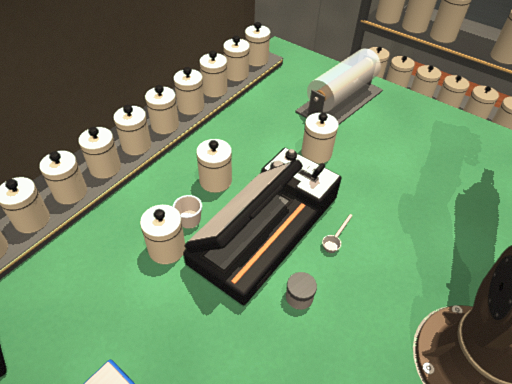

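Scene (seen from behind the sealer): pod around (172,200), with the lever at (176,175) and the buttons at (155,205) and (181,203). The lid is raised at (255,185). Side: the pod is around (305,175), with the lid's front edge running from (190,245) to (298,165). Next I'll build a point cloud from the depth.

```bash
cat > h.py <<'E'
import numpy as np,cv2
def cloud(n):
    f=np.load(f'pics/{n}.npz');d=f['d'];K=f['camera_matrix'];R=cv2.Rodrigues(f['rvec'])[0]
    v,u=np.mgrid[:d.shape[0],:d.shape[1]]
    c=np.stack([(u-K[0,2])/K[0,0]*d,(v-K[1,2])/K[1,1]*d,d],-1)
    w=(c-f['tvec'].ravel())@R; w[d==0]=np.nan
    return f['p'],w
E
python3 - <<'E'
from h import *
np.set_printoptions(precision=4,suppress=True)
for n,box in(('scene',(140,150,325,250)),('side',(180,145,345,300))):
    p,w=cloud(n);u0,v0,u1,v1=box
    s=w[v0:v1,u0:u1];q=p[v0:v1,u0:u1].astype(int)
    print(n,'valid',np.isfinite(s[...,0]).mean(), 'table z', np.nanmedian(w[300:340,200:300,2]) if n=='side' else np.nanmedian(w[130:150,330:400,2]))
    m=(abs(s[...,2]-.093)<.006)&(q.min(-1)>110)
    cc,l,st,ce=cv2.connectedComponentsWithStats(m.astype(np.uint8))
    for i in range(1,cc):
        if st[i,4]>60:
            P=s[l==i];r=cv2.minAreaRect((P[:,:2]*1000).astype(np.float32));print('pod?',st[i],P.mean(0),r,cv2.boxPoints(r).round().tolist())
    # all points sealer
    cv2.imwrite(f'pics/{n}_c.png',cv2.resize(p[v0:v1,u0:u1,::-1],None,fx=3.6,fy=3.6,interpolation=cv2.INTER_CUBIC))
E
```

```text
scene valid 0.9964864864864865 table z -0.00026153041390599617
pod? [  3  28  49  37 650] [ 0.5509 -0.1635  0.0933] ((538.732177734375, -151.9506378173828), (164.7080841064453, 94.89110565185547), 0.4718918800354004) [[456.0, -105.0], [457.0, -200.0], [621.0, -199.0], [621.0, -104.0]]
pod? [38 28 14  6 64] [ 0.4721 -0.1326  0.0933] ((470.3475341796875, -132.6044158935547), (34.899635314941406, 27.48826026916504), 88.06027221679688) [[456.0, -150.0], [483.0, -151.0], [485.0, -116.0], [457.0, -115.0]]
pod? [ 56  59 116  10 508] [0.6143 0.0531 0.0953] ((613.5343627929688, 52.24256134033203), (260.1549377441406, 14.334551811218262), 89.41474914550781) [[605.0, -78.0], [619.0, -78.0], [622.0, 182.0], [608.0, 182.0]]
side valid 0.9958553274682307 table z -0.000644283676005437
pod? [ 85   3  25  22 147] [ 0.609  -0.1547  0.0922] ((601.8988647460938, -150.56121826171875), (38.43843460083008, 94.95401763916016), 0.8311487436294556) [[582.0, -103.0], [583.0, -198.0], [622.0, -198.0], [620.0, -103.0]]
pod? [116   9  23  21 207] [ 0.5405 -0.1826  0.0921] ((546.7064819335938, -179.81675720214844), (68.1650390625, 47.3642578125), 0.2932596504688263) [[513.0, -156.0], [513.0, -204.0], [581.0, -203.0], [581.0, -156.0]]
pod? [114  23  46  31 670] [ 0.4856 -0.1434  0.092 ] ((498.24029541015625, -151.65780639648438), (102.62198638916016, 88.35347747802734), 89.6671142578125) [[454.0, -203.0], [542.0, -203.0], [543.0, -101.0], [454.0, -100.0]]
pod? [  8  28  72  68 112] [0.615  0.0617 0.0951] ((615.8560791015625, 50.90205383300781), (264.114013671875, 8.878530502319336), 89.88114166259766) [[611.0, -81.0], [620.0, -81.0], [621.0, 183.0], [612.0, 183.0]]
```

View pics/scene_c.png

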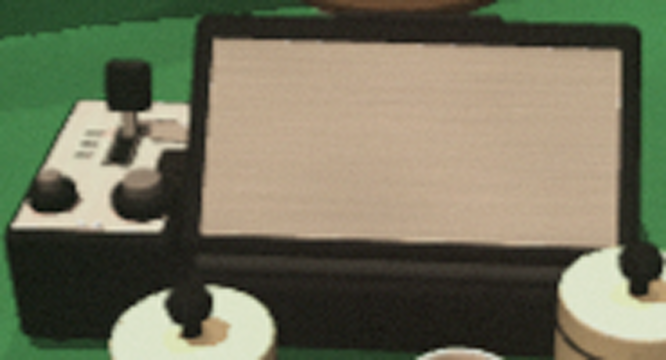

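View pics/side_c.png

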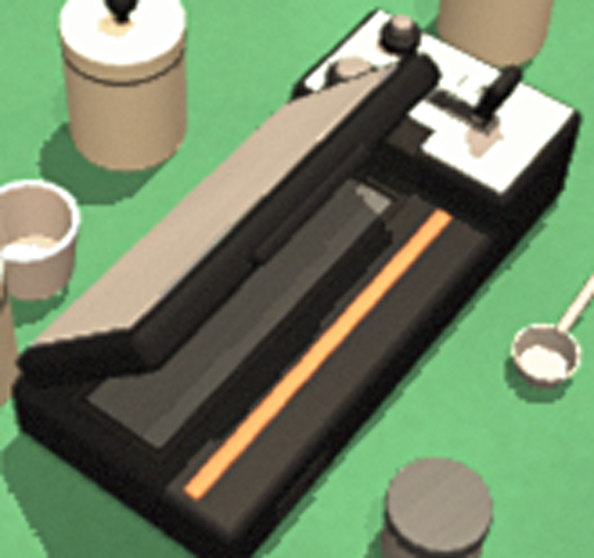

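The crops show the lever pad at crop (128,85), the small button at (52,188) and the large one at (138,190) in scene. The sealer's yaw is near 0. Next I'll measure the button tops, the lever pad and the lid plane.

```bash
python3 - <<'E'
from h import *
np.set_printoptions(precision=4,suppress=True)
for n,box in(('scene',(140,150,325,250)),('side',(180,145,345,300))):
    p,w=cloud(n);u0,v0,u1,v1=box
    s=w[v0:v1,u0:u1];q=p[v0:v1,u0:u1].astype(int);g=q.max(-1)
    def comps(m,t,mn):
        cc,l,st,ce=cv2.connectedComponentsWithStats(m.astype(np.uint8))
        for i in range(1,cc):
            if st[i,4]>=mn:
                P=s[l==i];a,b=np.percentile(P,[3,97],0);print(n,t,st[i,4],'mid',(a+b)/2,'size',b-a,'mean',P.mean(0),'px',ce[i])
    y=s[...,1];z=s[...,2];x=s[...,0]
    pod=(y<-.1)&(x<.64)&(x>.42)&(y>-.21)
    comps(pod&(z>.106)&(z<.114)&(x>.55)&(g>95),'btn',6)
    comps(pod&(z>.1)&(z<.118)&(x>.55),'collar',15)
    comps(pod&(z>.106)&(z<.16)&(x<.54),'lever',10)
    # lid bright
    m=(y>-.07)&(y<.18)&(z>.1)&(z<.22)&(x>.42)&(x<.64)&(q.min(-1)>100)
    P=s[m];c=P.mean(0);U,S,V=np.linalg.svd(P-c,full_matrices=False);nn=V[2]*np.sign(V[2,2]);print('lid',m.sum(),c,nn,'angle',np.arctan2(-nn[0]*-1,nn[2]),S[2]/len(P)**.5,'z max',np.nanmax(P[:,2]))
    m=(y>-.09)&(y<.2)&(z>.1)&(z<.3)&(x>.40)&(x<.64); P=s[m];a=np.argsort(-P[:,2])[:60];print('top edge',P[a].mean(0),P[m[m].nonzero()[0]].min(0),P.max(0))
    if n=='scene':
        # sealer back face
        m=(y>-.2)&(y<.2)&(z>.02)&(z<.075)&(x>.58)&(x<.66);P=s[m]
        k=np.polyfit(P[:,1],P[:,0],1);print('back face',k)
    # bystanders
    W=w.reshape(-1,3);ok=(W[:,0]>.3)&(W[:,0]<.9)&(abs(W[:,1])<.42)&(W[:,2]>.012)&(W[:,2]<.2)&~((W[:,0]>.44)&(W[:,0]<.645)&(W[:,1]>-.21)&(W[:,1]<.2))
    im=ok.reshape(w.shape[:2]).astype(np.uint8);cc,l,st,ce=cv2.connectedComponentsWithStats(im)
    for i in range(1,cc):
        if st[i,4]>60: P=w[l==i];print(' by',ce[i].round(),P.min(0),P.max(0))
E
```

```text
scene btn 8 mid [ 0.5869 -0.1811  0.1129] size [0.0053 0.0117 0.0014] mean [ 0.5867 -0.1811  0.113 ] px [13.375 47.5  ]
scene btn 29 mid [ 0.5906 -0.1217  0.1125] size [0.019  0.0208 0.0026] mean [ 0.5922 -0.1218  0.1129] px [38.     49.6552]
scene collar 105 mid [ 0.5927 -0.1806  0.1079] size [0.0251 0.027  0.0136] mean [ 0.5948 -0.1792  0.1064] px [13.5524 51.8381]
scene collar 173 mid [ 0.5946 -0.1212  0.1079] size [0.0303 0.0369 0.0145] mean [ 0.5965 -0.1196  0.1073] px [38.7977 52.7168]
scene lever 193 mid [ 0.4956 -0.1503  0.127 ] size [0.0163 0.0286 0.0342] mean [ 0.4975 -0.1498  0.1283] px [34.9016 23.6477]
lid 5387 [0.572  0.056  0.1418] [0.7357 0.0011 0.6773] angle 0.8266832607985204 0.0016031465868467432 z max 0.18615082320879953
top edge [0.5208 0.0561 0.1959] [ 0.5017 -0.09    0.1   ] [0.6159 0.196  0.1969]
back face [-0.0091  0.6238]
 by [ 97. 212.] [ 0.5443 -0.3696  0.012 ] [ 0.6335 -0.2797  0.1455]
 by [315. 250.] [0.6513 0.1429 0.012 ] [0.7402 0.2328 0.1456]
 by [194. 262.] [ 0.7028 -0.1014  0.012 ] [ 0.7935 -0.0121  0.1448]
 by [267. 263.] [0.675  0.0544 0.012 ] [0.
[... 480 characters left out ...]
184  0.1098] px [95.662  18.6056]
side lever 106 mid [ 0.4906 -0.1472  0.1289] size [0.0171 0.027  0.03  ] mean [ 0.4897 -0.1431  0.1338] px [137.8113  24.9057]
lid 1361 [0.5676 0.0625 0.1468] [ 0.7348 -0.0015  0.6783] angle 0.8254136742391843 0.0011577760236703583 z max 0.18865131111925992
top edge [0.5174 0.0597 0.1964] [ 0.4988 -0.0894  0.1   ] [0.6106 0.1982 0.1979]
 by [319. 136.] [ 0.5406 -0.3686  0.0123] [ 0.6304 -0.276   0.1453]
 by [214. 163.] [ 0.7    -0.1013  0.0121] [ 0.7904 -0.0093  0.1463]
 by [168. 227.] [0.6464 0.0544 0.012 ] [0.7472 0.2348 0.1461]
 by [334. 237.] [ 0.3606 -0.1432  0.0121] [ 0.4051 -0.0368  0.0231]
 by [301. 289.] [0.337  0.0678 0.012 ] [0.4004 0.132  0.0599]
```

>>> play_rows:
  moves:
    - [0, 0, -0.08, 0, 0, 0.05, -1]
    - [0.06, -0.06, -0.14, 0, 0, 0.1, -1]
    - [0.51, -0.49, -0.18, 0, 0, 0.232, -1]
    - [0.51, -0.49, -0.18, 0, 0, 0.232, -1]
    - [0.51, -0.49, -0.18, 0, 0, 0.232, -1]
    - [0.51, -0.49, -0.18, 0, 0, 0.232, -1]
    - [0.51, -0.49, -0.18, 0, 0, 0.232, -1]
    - [0.51, -0.49, -0.18, 0, 0, 0.232, -1]
    - [0.51, -0.49, -0.18, 0, 0, 0.232, -1]
    - [0.51, -0.49, -0.18, 0, 0, 0.232, -1]
    - [0.51, -0.49, -0.18, 0, 0, 0.232, -1]
    - [0.51, -0.49, -0.18, 0, 0, 0.232, -1]

```text
time_s: 1.1
tool_pos: [0.3397, -0.3062, 0.3214]
orientation: [0.0, 1.0, 0.002, 0.0]
contact_force: [-0.3, -1.2, -0.5]
gripper_width: -0.0003
grip_force: 0.0
```

>>> play_rows:
  moves:
    - [0.372, -0.718, 0.06, 0, 0, 0, -1]
    - [0.372, -0.718, 0.06, 0, 0, 0, -1]
    - [0.372, -0.718, 0.06, 0, 0, 0, -1]
    - [0.372, -0.718, 0.06, 0, 0, 0, -1]
    - [0.372, -0.718, 0.06, 0, 0, 0, -1]
    - [0.372, -0.718, 0.06, 0, 0, 0, -1]
    - [0.372, -0.718, 0.06, 0, 0, 0, -1]
    - [0.372, -0.718, 0.06, 0, 0, 0, -1]
    - [0.372, -0.718, 0.06, 0, 0, 0, -1]
    - [0.372, -0.718, 0.1, 0, 0, 0, -1]
    - [0.372, -0.718, 0.16, 0, 0, 0, -1]
    - [0.372, -0.718, 0.16, 0, 0, 0, -1]

```text
time_s: 2.1
tool_pos: [0.5229, 0.051, 0.2359]
orientation: [0.0, 1.0, 0.001, -0.004]
contact_force: [-0.6, -0.6, -1.2]
gripper_width: -0.0
grip_force: 0.0
```

```bash
python3 - <<'E'
from plant import *
import cv2,numpy as np
o=get_obs();print(o['time_s'],o['tool_pos'],o['contact_force'])
n='side';p,d=get_image(n);a=p[100:310,160:400,::-1]
w,_=get_image('wrist')
cv2.imwrite('pics/v2.png',np.hstack([cv2.resize(a,(480,420)),cv2.resize(w[100:384,130:382,::-1],(310,420))]))
E
```

```text
2.1 [0.52286836 0.05098139 0.2359263 ] [-0.62089037 -0.57779604 -1.22174335]
```

View pics/v2.png

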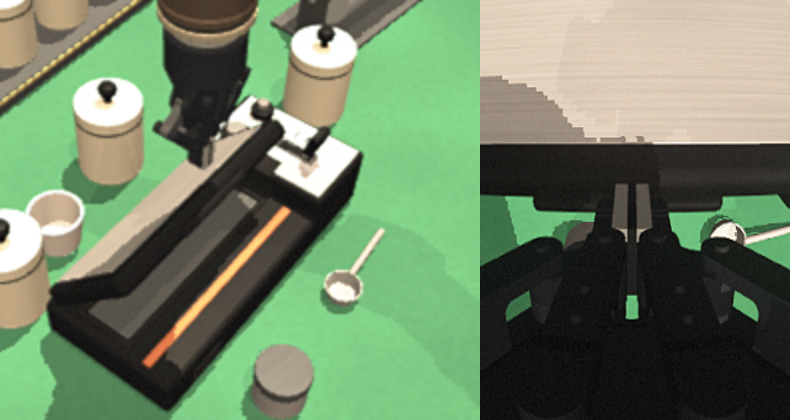

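Picture: the closed fingertips are over the lid's front edge, mid-width. Now I'll follow the arc down.

>>> play_rows:
  moves:
    - [0.004, 0, 0.04, 0, 0, 0, -1]
    - [0.004, 0, 0.065, 0, 0, 0, -1]
    - [0.004, 0, 0.084, 0, 0, 0, -1]
    - [-0.01, 0, 0.094, 0, 0, 0, -1]
    - [-0.022, 0, 0.104, 0, 0, 0, -1]
    - [-0.033, 0, 0.115, 0, 0, 0, -1]
    - [-0.044, 0, 0.126, 0, 0, 0, -1]
    - [-0.054, 0, 0.138, 0, 0, 0, -1]
    - [-0.064, 0, 0.15, 0, 0, 0, -1]
    - [-0.074, 0, 0.163, 0, 0, 0, -1]
    - [-0.082, 0, 0.176, 0, 0, 0, -1]
    - [-0.082, 0, 0.176, 0, 0, 0, -1]

```text
time_s: 3.2
tool_pos: [0.4822, 0.0514, 0.1518]
orientation: [0.0, 1.0, 0.0, -0.001]
contact_force: [-0.3, 0.0, -0.1]
gripper_width: 0.0
grip_force: 0.0
```

>>> play_rows:
  moves:
    - [-0.006, 0, 0.016, 0, 0, 0, -1]
    - [-0.012, 0, 0.032, 0, 0, 0, -1]
    - [-0.018, 0, 0.048, 0, 0, 0, -1]
    - [-0.022, 0, 0.064, 0, 0, 0, -1]
    - [-0.022, 0, 0.08, 0, 0, 0, -1]
    - [-0.022, 0, 0.096, 0, 0, 0, -1]
    - [-0.022, 0, 0.108, 0, 0, 0, -1]
    - [-0.022, 0, 0.116, 0, 0, 0, -1]
    - [-0.022, 0, 0.12, 0, 0, 0, -1]
    - [-0.022, 0, 0.122, 0, 0, 0, -1]
    - [-0.022, 0, 0.124, 0, 0, 0, -1]
    - [-0.022, 0, 0.124, 0, 0, 0, -1]

```text
time_s: 4.2
tool_pos: [0.4729, 0.0513, 0.092]
orientation: [0.0, 1.0, -0.0, 0.0]
contact_force: [-5.0, -0.5, 9.5]
gripper_width: 0.0
grip_force: 4.8
```

>>> play_rows:
  moves:
    - [0, 0, 0.004, 0, 0, 0, -1]
    - [0, 0, 0.008, 0, 0, 0, -1]
    - [0, 0, 0.008, 0, 0, 0, -1]
    - [0, 0, 0.008, 0, 0, 0, -1]

```text
time_s: 4.53
tool_pos: [0.473, 0.0514, 0.0914]
orientation: [0.001, 1.0, -0.0, 0.001]
contact_force: [-22.3, -4.4, 65.0]
gripper_width: -0.0002
grip_force: 32.7
```

>>> play_rows:
  moves:
    - [0, 0, -0.07, 0, 0, 0, -1]
    - [0, 0, -0.14, 0, 0, 0, -1]
    - [-0.046, 0.06, -0.2, 0, 0, 0, -1]
    - [-0.046, 0.14, -0.2, 0, 0, 0, -1]
    - [-0.046, 0.22, -0.2, 0, 0, 0, -1]
    - [-0.046, 0.3, -0.2, 0, 0, 0, -1]
    - [-0.046, 0.36, -0.2, 0, 0, 0, -1]
    - [-0.046, 0.404, -0.2, 0, 0, 0, -1]
    - [-0.046, 0.404, -0.16, 0, 0, 0, -1]
    - [-0.046, 0.404, -0.1, 0, 0, 0, -1]
    - [-0.046, 0.404, -0.061, 0, 0, 0, -1]
    - [-0.046, 0.404, -0.061, 0, 0, 0, -1]

```text
time_s: 5.53
tool_pos: [0.4479, -0.1505, 0.1149]
orientation: [-0.001, 1.0, -0.0, -0.002]
contact_force: [-0.6, -0.1, 0.3]
gripper_width: -0.0001
grip_force: 0.0
```

```bash
python3 - <<'E'
from plant import *
import cv2,numpy as np
o=get_obs();print(o['time_s'],o['tool_pos'],o['contact_force'])
n='side';p,d=get_image(n);q,e=get_image('scene')
cv2.imwrite('pics/v3.png',np.hstack([cv2.resize(p[130:300,180:380,::-1],(400,340)),cv2.resize(q[130:300,120:320,::-1],(400,340))]))
from h import *
for n,p,d in(('side',p,d),('scene',q,e)):
    c=camera_model(n);np.savez('pics/'+n+'3',p=p,d=d,**{k:np.array(c[k]) for k in('camera_matrix','rvec','tvec')})
    _,w=cloud(n+'3');m=(w[...,0]>.47)&(w[...,0]<.6)&(w[...,1]>-.06)&(w[...,1]<.17)&(w[...,2]>.06)&(w[...,2]<.13)
    P=w[m];print(n,'lid',m.sum(),np.linalg.lstsq(np.c_[P[:,0]-.47,np.ones(len(P))],P[:,2],rcond=None)[0],np.median(P[:,2]))
E
```

```text
5.5333 [ 0.44786231 -0.15047206  0.11493996] [-0.59855663 -0.09846451  0.2826905 ]
side lid 4587 [-0.00058859  0.09188594] 0.0918599664334182
scene lid 2716 [0.00030446 0.09260738] 0.09261573635704998
```

View pics/v3.png

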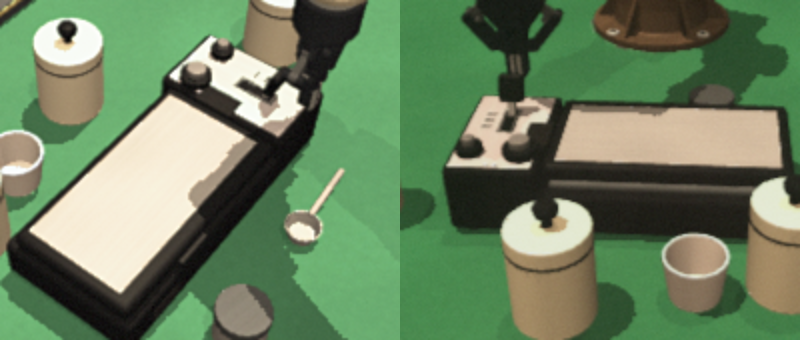

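The lid is flat at 92 mm, so it's shut, and the fingers stand in front of the lever pad. Now I'll push the lever.

>>> play_rows:
  moves:
    - [0.02, 0, 0, 0, 0, 0, -1]
    - [0.04, 0, 0, 0, 0, 0, -1]
    - [0.052, 0, 0, 0, 0, 0, -1]
    - [0.064, 0, 0, 0, 0, 0, -1]
    - [0.076, 0, 0, 0, 0, 0, -1]
    - [0.088, 0, 0, 0, 0, 0, -1]
    - [0.1, 0, 0, 0, 0, 0, -1]
    - [0.11, 0, 0, 0, 0, 0, -1]
    - [0.12, 0, 0, 0, 0, 0, -1]
    - [0.13, 0, 0, 0, 0, 0, -1]
    - [0.136, 0, 0, 0, 0, 0, -1]
    - [0.136, 0, 0, 0, 0, 0, -1]

```text
time_s: 6.63
tool_pos: [0.5196, -0.1504, 0.1181]
orientation: [-0.0, 1.0, 0.0, 0.001]
contact_force: [0.2, 0.3, 0.3]
gripper_width: 0.0003
grip_force: 0.0
```

>>> play_rows:
  moves:
    - [0.004, 0, 0, 0, 0, 0, -1]
    - [0.008, 0, 0, 0, 0, 0, -1]
    - [0.01, 0, 0, 0, 0, 0, -1]
    - [0.01, 0, 0, 0, 0, 0, -1]

```text
time_s: 6.97
tool_pos: [0.5222, -0.1506, 0.1177]
orientation: [0.0, 1.0, -0.0, -0.001]
contact_force: [-4.3, 0.6, 2.8]
gripper_width: -0.0002
grip_force: 2.4
```

>>> play_rows:
  moves:
    - [0.002, 0, 0, 0, 0, 0, -1]
    - [0.003, 0, 0, 0, 0, 0, -1]
    - [0.003, 0, 0, 0, 0, 0, -1]

```text
time_s: 7.22
tool_pos: [0.5224, -0.1506, 0.1176]
orientation: [0.0, 1.0, -0.0, -0.002]
contact_force: [-8.8, 1.3, 6.3]
gripper_width: -0.0001
grip_force: 5.3
```

>>> play_rows:
  moves:
    - [-0.04, 0, 0, 0, 0, 0, -1]
    - [-0.09, 0, 0, 0, 0, 0, -1]
    - [-0.09, 0, -0.07, 0, 0, 0, -1]
    - [-0.09, 0, -0.14, 0, 0, 0, -1]
    - [-0.09, 0, -0.2, 0, 0, 0, -1]
    - [-0.02, -0.02, -0.2, 0, 0, 0, -1]
    - [0.06, -0.04, -0.2, 0, 0, 0, -1]
    - [0.13, -0.059, -0.2, 0, 0, 0, -1]
    - [0.13, -0.059, -0.18, 0, 0, 0, -1]
    - [0.13, -0.059, -0.12, 0, 0, 0, -1]
    - [0.13, -0.059, -0.07, 0, 0, 0, -1]
    - [0.13, -0.059, -0.07, 0, 0, 0, -1]

```text
time_s: 8.22
tool_pos: [0.5868, -0.1209, 0.148]
orientation: [-0.001, 1.0, 0.0, -0.003]
contact_force: [-0.6, -0.4, -1.1]
gripper_width: -0.0
grip_force: 0.0
```

```bash
python3 - <<'E'
from plant import *
import cv2,numpy as np
o=get_obs();print(o['time_s'],o['tool_pos'],o['contact_force'])
n='side';p,d=get_image(n);q,e=get_image('scene');w,_=get_image('wrist')
cv2.imwrite('pics/v4.png',np.hstack([cv2.resize(p[110:230,240:360,::-1],(400,400)),cv2.resize(q[130:250,120:240,::-1],(400,400))]))
from h import *
for n,p,d in(('side',p,d),('scene',q,e)):
    c=camera_model(n);np.savez('pics/'+n+'4',p=p,d=d,**{k:np.array(c[k]) for k in('camera_matrix','rvec','tvec')})
    _,w=cloud(n+'4');m=(w[...,0]>.47)&(w[...,0]<.57)&(w[...,1]>-.17)&(w[...,1]<-.13)&(w[...,2]>.112)&(w[...,2]<.15)
    P=w[m];print(n,'pad',m.sum(),np.percentile(P,[3,50,97],0))
E
```

```text
8.2167 [ 0.5868408  -0.12090024  0.14804288] [-0.63895317 -0.37699914 -1.11955394]
side pad 144 [[ 0.53309822 -0.16396826  0.11376072]
 [ 0.53998461 -0.14393094  0.13190472]
 [ 0.55211702 -0.13394901  0.14319113]]
scene pad 105 [[ 0.54254639 -0.16506151  0.11229769]
 [ 0.54865345 -0.15477584  0.12973879]
 [ 0.5534712  -0.1372636   0.14420824]]
```

View pics/v4.png

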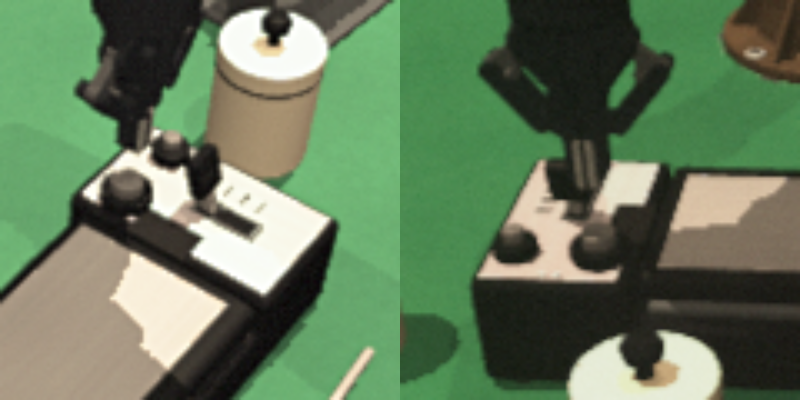

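The lever leans back at its second stop: the pad centre is about x 0.543, as expected. The fingers are above the large button, so I'll press it.

>>> play_rows:
  moves:
    - [0.004, 0, 0.02, 0, 0, 0, -1]
    - [0.004, 0, 0.04, 0, 0, 0, -1]
    - [0.004, 0, 0.056, 0, 0, 0, -1]
    - [0.004, 0, 0.066, 0, 0, 0, -1]
    - [0.004, 0, 0.072, 0, 0, 0, -1]
    - [0.004, 0, 0.076, 0, 0, 0, -1]
    - [0.004, 0, 0.08, 0, 0, 0, -1]
    - [0.004, 0, 0.08, 0, 0, 0, -1]

```text
time_s: 9.03
tool_pos: [0.5913, -0.1211, 0.1127]
orientation: [0.0, 1.0, -0.0, -0.0]
contact_force: [-1.9, -0.5, 2.8]
gripper_width: 0.0002
grip_force: 1.1
```

>>> play_rows:
  moves:
    - [0, 0, 0.004, 0, 0, 0, -1]
    - [0, 0, 0.007, 0, 0, 0, -1]
    - [0, 0, 0.01, 0, 0, 0, -1]
    - [0, 0, 0.01, 0, 0, 0, -1]

```text
time_s: 9.37
tool_pos: [0.5916, -0.1211, 0.1082]
orientation: [0.0, 1.0, -0.0, 0.0]
contact_force: [-1.5, 1.2, 5.2]
gripper_width: -0.0
grip_force: 2.4
```

>>> play_rows:
  moves:
    - [0, 0, 0.003, 0, 0, 0, -1]
    - [0, 0, 0.006, 0, 0, 0, -1]
    - [0, 0, 0.008, 0, 0, 0, -1]
    - [0, 0, 0.008, 0, 0, 0, -1]

```text
time_s: 9.7
tool_pos: [0.5918, -0.1212, 0.1075]
orientation: [0.001, 1.0, -0.0, 0.001]
contact_force: [-14.2, 1.0, 37.9]
gripper_width: -0.0
grip_force: 18.8
```

```bash
python3 - <<'E'
from h import *
np.set_printoptions(precision=4,suppress=True)
for n in('scene','side','side3','scene3','side4','scene4'):
    p,w=cloud(n)
    for nm,c in(('big',(.591,-.121)),('small',(.588,-.179)),('pod',(.59,-.15))):
        r=np.hypot(w[...,0]-c[0],w[...,1]-c[1]); 
        m=(r<.009)&(w[...,2]<.13); a=(r>.015)&(r<.021)&(w[...,2]<.13)
        print(n,nm,m.sum(),np.percentile(w[m][:,2],[10,50,90]),'ring',a.sum(),np.percentile(w[a][:,2],[10,50,90]))
E
```

```text
scene big 30 [0.1125 0.1141 0.1152] ring 122 [0.0932 0.1008 0.1045]
scene small 34 [0.1039 0.1111 0.1143] ring 85 [0.0925 0.0963 0.1043]
scene pod 24 [0.0925 0.0933 0.0944] ring 72 [0.0921 0.094  0.1051]
side big 27 [0.1118 0.1131 0.1141] ring 17 [0.0973 0.1025 0.1041]
side small 42 [0.1016 0.1097 0.1138] ring 49 [0.0913 0.0937 0.1019]
side pod 12 [0.0899 0.0923 0.094 ] ring 41 [0.0912 0.0971 0.1044]
side3 big 25 [0.1117 0.1127 0.1148] ring 78 [0.0916 0.1023 0.1051]
side3 small 40 [0.1027 0.1104 0.1138] ring 62 [0.0907 0.0926 0.1018]
side3 pod 15 [0.0904 0.0928 0.0941] ring 74 [0.0909 0.0943 0.1043]
scene3 big 33 [0.1126 0.1142 0.1148] ring 122 [0.0932 0.1008 0.1046]
scene3 small 38 [0.1044 0.1117 0.1145] ring 83 [0.0925 0.0953 0.1038]
scene3 pod 23 [0.0922 0.0929 0.0944] ring 78 [0.0921 0.0942 0.1053]
side4 big 30 [0.1108 0.113  0.1142] ring 78 [0.0918 0.102  0.1043]
side4 small 40 [0.1024 0.1106 0.1143] ring 49 [0.0902 0.093  0.103 ]
side4 pod 14 [0.0899 0.092  0.0928] ring 71 [0.0905 0.0932 0.104 ]
scene4 big 31 [0.1124 0.1143 0.1159] ring 122 [0.0928 0.1006 0.1047]
scene4 small 34 [0.1036 0.1118 0.1145] ring 83 [0.0924 0.0954 0.1037]
scene4 pod 25 [0.0917 0.093  0.0947] ring 68 [0.0926 0.0943 0.1047]
```

```bash
python3 - <<'E'
from plant import *
import cv2,numpy as np
q,e=get_image('scene');p,_=get_image('side')
cv2.imwrite('pics/v5.png',np.hstack([cv2.resize(p[130:190,260:320,::-1],(390,390),interpolation=2),cv2.resize(q[165:225,145:205,::-1],(390,390),interpolation=2)]))
E
```

```text
(no output)
```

View pics/v5.png

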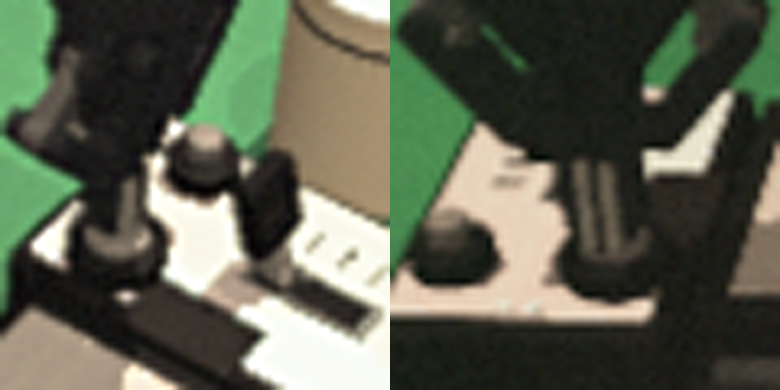

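The fingertips bear on the button inside the collar. The top measured 113.5 mm at rest and is now at 107.5 mm, with the collar at about 104.5 mm, so that is the full 6 mm of travel against a hard stop. I'll release and retreat.

>>> play_rows:
  moves:
    - [0, 0, -0.015, 0, 0, 0, -1]
    - [0, 0, -0.03, 0, 0, 0, -1]
    - [0, 0, -0.08, 0, 0, 0, -1]
    - [0, 0, -0.15, 0, 0, 0, -1]
    - [0, 0, -0.22, 0, 0, 0, -1]
    - [0, 0, -0.3, 0, 0, 0, -1]
    - [-0.08, 0, -0.34, 0, 0, 0, -1]
    - [-0.16, 0, -0.36, 0, 0, 0, -1]
    - [-0.24, 0, -0.36, 0, 0, 0, -1]
    - [-0.3, 0, -0.36, 0, 0, 0, -1]
    - [-0.3, 0, -0.36, 0, 0, 0, -1]
    - [-0.3, 0, -0.36, 0, 0, 0, -1]

```text
time_s: 10.8
tool_pos: [0.4404, -0.1215, 0.2844]
orientation: [0.001, 1.0, -0.001, 0.001]
contact_force: [-0.2, 0.2, -0.7]
gripper_width: -0.0001
grip_force: 0.0
```

```bash
python3 - <<'E'
from plant import *
import cv2,numpy as np
from h import *
np.set_printoptions(precision=4,suppress=True)
o=get_obs();print(o['time_s'],o['tool_pos'],o['contact_force'])
for n in('side','scene'):
    p,d=get_image(n);c=camera_model(n);np.savez('pics/'+n+'6',p=p,d=d,**{k:np.array(c[k]) for k in('camera_matrix','rvec','tvec')})
    _,w=cloud(n+'6')
    for nm,c in(('big',(.591,-.121)),('small',(.588,-.179))):
        m=(np.hypot(w[...,0]-c[0],w[...,1]-c[1])<.009)&(w[...,2]<.13);print(n,nm,np.percentile(w[m][:,2],[10,50,90]))
    m=(w[...,0]>.47)&(w[...,0]<.57)&(w[...,1]>-.17)&(w[...,1]<-.13)&(w[...,2]>.112)&(w[...,2]<.15);print('pad',np.median(w[m],0))
    m=(w[...,0]>.47)&(w[...,0]<.6)&(w[...,1]>-.06)&(w[...,1]<.17)&(w[...,2]>.06)&(w[...,2]<.13);print('lid',np.median(w[m][:,2]))
    ok=(w[...,0]>.3)&(w[...,0]<.9)&(abs(w[...,1])<.42)&(w[...,2]>.012)&(w[...,2]<.2)&~((w[...,0]>.44)&(w[...,0]<.645)&(w[...,1]>-.21)&(w[...,1]<.2))
    cc,l,st,ce=cv2.connectedComponentsWithStats(ok.astype(np.uint8))
    for i in range(1,cc):
        if st[i,4]>60: P=w[l==i];print(' by',P.min(0),P.max(0))
E
```

```text
10.8 [ 0.4404 -0.1215  0.2844] [-0.175   0.1675 -0.6943]
side big [0.1111 0.1123 0.1144]
side small [0.1028 0.1087 0.1144]
pad [ 0.5397 -0.1439  0.1328]
lid 0.09182939301227495
 by [ 0.5403 -0.3667  0.012 ] [ 0.6308 -0.2759  0.1454]
 by [ 0.7003 -0.0996  0.012 ] [ 0.7906 -0.0095  0.1434]
 by [0.6467 0.0544 0.012 ] [0.7462 0.2349 0.1446]
 by [ 0.3604 -0.1475  0.0121] [ 0.4054 -0.0376  0.0229]
 by [0.3372 0.0671 0.012 ] [0.4006 0.1318 0.0593]
scene big [0.1117 0.1138 0.115 ]
scene small [0.1031 0.109  0.1147]
pad [ 0.5485 -0.1496  0.1331]
lid 0.09262621574129931
 by [0.3395 0.0664 0.0426] [0.3958 0.1287 0.0587]
 by [ 0.5429 -0.3691  0.0121] [ 0.6348 -0.2793  0.1451]
 by [0.6488 0.143  0.0121] [0.7407 0.2328 0.1437]
 by [ 0.7025 -0.1012  0.012 ] [ 0.7934 -0.0118  0.1455]
 by [0.6747 0.0543 0.012 ] [0.7494 0.1239 0.058 ]
```

Lid shut, lever at the second stop, button out again, bystanders unmoved.

```bash
python3 -c "
from plant import *
print(finish_job())"
```

```text
the job is handed in; nothing more can be done
None
```

The empty test run is done and handed in at about 11 s: lid shut, lever latched at its second stop, large button pressed fully and back out, the small button untouched and the things around the sealer not moved.

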